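# Lock off the belt sander and hold its guard flap at the balance point

## Robot

A 6-joint arm with a two-finger parallel gripper is mounted at the origin on the work surface. World frame = base frame: x ahead of the robot, y to its left, z up, the work surface at z = 0. Lengths are in mm, angles in rad, forces in N, time in s.
With the tool pointing down it reaches from about 275 to 850 mm from the base axis. Payload 5.2 kg.
Tool frame: the origin (TCP) lies at the very end of the fingers, on their centre line; the grasp point (between the pads) lies 19 mm behind it; y points along the fingers, z is the direction in which the jaws open and shut, and the axes are right-handed (so a half turn about y gives the same grasp; the last joint's range is limited). The gripper opens to 85 mm and grips with 20 to 120 N. Pads are 22 mm wide; open, the fingers measure 114 mm over their backs; the gripper's body (76 mm by 85 mm) begins 54 mm behind the grasp point. The pads swing forward as they close: fully open they stand 13 mm farther back than shut.
Start: joints at [-0.203, 0.259, 1.535, -0, 1.348, -0.203], TCP at [550.005, 0.023, 231.31] pointing down, gripper open.
Joint ranges: [-3.14, 3.14], [-0.91, 2.08], [0.19, 2.58], [-1.22, 4.36], [0.22, 2.71], [-3.12, 3.12]. Speed limits (rad/s): [2.57, 2.57, 3.14, 3.14, 3.14, 3.14].

## Interface

Orientations are given as a rotation vector (axis times angle).
In Python, from plant import state, vision, order gives the robot as it stands.
- The arm moves only by the tool drive_tool, never from a script. Its argument "targets" is a list of rows, each a list of 3 entries, a list of its own where there are three numbers: the opening, from -1 (shut) to 1 (fully open), so that 0 is half open, then the shift along the tool's x, y, z in cm, then the turn, a rotation vector about the tool's x, y, z in degrees. A call has 1 to 10 rows; each row shifts and turns the commanded pose from where the row before left it, along the tool's axes as they then stand; what a row does not reach is not made up. A row lasts 1/12 s, in which the tool goes at most 41.7 mm and 7.16 degrees, less where a joint would pass 70% of its speed; a pose out of reach is approached as far as the arm can. A call with a gripper value outside its range is refused whole. The fingers move at their own pace and stop on an object; "grip_force" is the grip in N (left out, the last holds). Time passes only in rows, so rows that do not move let the fingers close. It gives the time, the measured TCP pose, the force and the opening at its end, in the units of the state.
- state(): the state, without advancing time (a new reading comes with each control period).
- vision.camera(name): name is "scene" or "side" or "wrist"; returns a dict with "frame" (384x512x3 uint8, red, green, blue), "depth" (384x512 float32, mm along the optical axis (not along the pixel's ray), 0 where there is no reading), "mtx" (3x3 intrinsics, pixels), "rvec" (rotation vector, rad) and "tvec" (3), from world to camera coordinates, as OpenCV has them. Camera axes: x right, y down, z forward; pixel columns grow to the right and rows downward; lengths in mm; the calibration is good to about 2 mm. The wrist camera is an equidistant fisheye: a pixel r from the principal point sees the ray r / f radians off the axis. A picture is of the moment at which its call begins.
- order.finish_job(): hands the job in, once; it reports no verdict.
The state is a dict: "t": time; "qpos": joint angles; "qd": joint speeds; "effort": joint torques, N m; "tool_pos": TCP position; "eef_rot": TCP orientation; "ft_force": force on the tool from outside, world axes, zero at the start; "torque": the same for the moment, N m; "opening": opening from 0.0 (shut) to 1.0 (fully open).
Only numpy, scipy, OpenCV 4.12 (cv2) and the standard library are available. Lean on these libraries where they do the work, as an engineer would, in place of code of your own. Each camera call takes 0.05 s, during which the arm holds its last target.

## Task

Lock the sander's drive off: take the yellow-handled pin out of its wooden holder and push it down through the aligned holes of the isolator's fork and lug until its flange sits fully home, and let go of it. Then grip the bar of the green guard flap on the sander, swing the flap up until it stands upright on its hinge at its balance point, and finish there with the bar still held between the fingers and the flap still, so that it falls neither way; do not let it go over backwards. Leave the bottle, the brush and the cork sole where they are.

Things in the scene. Friction and masses are not known exactly. Their poses are not given: they have to be found in the camera images.
- pin: loose steel pin, about 90 g, upright in the holder. Origin at the centre of its lower tip, z up along it. Shank 12 mm in diameter, 42 mm long (lowest 4 mm tapered to 6 mm), then a flange 26 mm in diameter, 4 mm thick (42 to 46 mm above the tip), then a round yellow handle 18 mm in diameter (46 to 82 mm above the tip), to grip from above.
- pin_seat (a point): centre of the underside of the pin's flange, 42 mm above the tip; it rests on the fork's top face when the pin is home
- holder: fixed wooden block 65 x 65 mm, 46 mm high, origin at the centre of its underside, z up; the pin stands loosely in a 17 mm hole down its middle, with the flange on its top. It may stand left or right of the sander (the isolator on the other side).
- isolator: fixed drive isolator: grey fork of two 48 mm square plates, red lug of its lever between. Origin on the bench below the hole, z up. Holes in line, vertical: 14.5 mm in diameter in the upper plate with 3 mm chamfer, 15.5 mm below, 52 mm free depth. The fork's top (64 mm high) is its highest part. Post on the +x side; lever with black ball reaches 83 mm to +y, 58 mm high.
- fork_hole (a point): centre of the mouth of the hole, on the fork's top face
- sander: fixed green bench sander, 285 x 230 mm, 160 mm high. Origin on the bench under the hinge axis of the flap, z up, y along the hinge axis, -x is the front where the flap hangs down when shut (towards the robot, but turned by up to 0.25 rad).
- flap_axis (a point): middle of the flap's hinge axis, 150 mm above the bench; the axis lies along the sander's y
- flap (a joint): green guard flap (rad). 0: shut on its stop, pointing forward and 25 degrees down. Grows as the free edge swings up and over. 2.007: upright, bar straight above the hinge axis: the balance point. Below it falls shut, above it falls back to a stop at 2.85. Hinge almost frictionless, no detent. About 0.5 kg, centre of mass in the panel's plane, about 77 mm from the axis.
- flap_bar (a point): middle of the flap's round steel grip bar: 12 mm in diameter, 120 mm long, parallel to the hinge axis, 185 mm from it in the panel's plane (72 mm above the bench when shut, 335 upright). Moves with the flap. 64 mm gap from bar to the 170 mm wide panel, 50 mm free below when shut: pinch it across from above; it may turn between the fingers as the flap swings.
- bottle: loose bystander: white bottle with blue cap, 60 mm in diameter, 150 mm high; origin under its centre
- brush: loose bystander: brush with light wooden handle lying on the bench along its x axis; origin under its middle
- sole: loose bystander: cork shoe sole lying flat, 218 x 80 mm, 17 mm thick; origin under its middle, length along x
There are look-alikes about, which are no part of the job. Of the things that look like the isolator, the smallest one is meant.

How it is judged (in metres and radians):
On the way, in this order (a step that is already met when the one before it is completed fails the run):
1. the pin is fully home in fork and lug, upright, and let go (z of pin_seat in the frame of fork_hole between -0.004 and 0.003 m and horizontal distance between pin_seat and fork_hole below 0.004 m and angle between pin's own z axis and vertical below 0.1 rad and contact force between the fingers and pin below 0.1 N), for 0.3 s.
2. the flap stands at its balance point, gripped by the bar and still (value of joint flap between 1.927 and 2.087 rad and velocity of joint flap between -0.1 and 0.1 rad/s and contact force between the fingers and flap above 2 N), for 0.5 s.
At the end, for the whole second after the job is handed in: Finishes holding: flap within 0.08 rad of joint 2.007 (upright), under 0.1 rad/s, gripped with over 2 N, propped by nothing loose; pin let go and home: flange within 3 mm of the fork's top and 4 mm of the hole's axis, tilt under 0.1 rad; bystanders within 30 mm of their places (all of step 1 and all of step 2 and contact force between flap and bottle below 0.2 N and contact force between flap and brush below 0.2 N and contact force between flap and sole below 0.2 N and contact force between flap and pin below 0.2 N and distance of each of bottle, brush, sole from where it was at the start of the episode below 0.03 m); the arm keeps its last pose, push and grip.
It fails at once if the flap goes over backwards (joint above 2.4) (value of joint flap above 2.4 rad).
It fails at once if the white bottle is moved more than 30 mm or knocked over (distance of bottle from where it was at the start of the episode above 0.03 m or angle between bottle's own z axis and vertical above 0.5 rad).
It fails at once if the brush is moved more than 30 mm or knocked over (distance of brush from where it was at the start of the episode above 0.03 m or angle between brush's own z axis and vertical above 0.5 rad).
It fails at once if the cork sole is moved more than 30 mm or knocked over (distance of sole from where it was at the start of the episode above 0.03 m or angle between sole's own z axis and vertical above 0.5 rad).
It also fails if it takes over 70 s, if anything falls off the work surface, if the arm or the gripper's body presses on something with over 40 N, if the wrist force passes 120 N, or if a joint passes its speed limit or range.

## Working session

There is one attempt and no reset: what is moved stays moved. The work goes in short steps, Python scripts to look and compute and a tool call to move; the robot and the scene stay as the last step left them, time stands still between calls to the robot, and variables do not carry over. Pictures are saved under pics/ and viewed, and the job is handed in when it is done.

Besides the shell and the picture viewer there is one more tool, called after ">>>" as name([rows], argument=value, ...), one row to a line, values as JSON. drive_tool: Moves the arm, as the interface text tells. Its arguments: {"type":"object","properties":{"targets":{"type":"array","items":{"type":"array"}},"grip_force":{"type":"number"}},"required":["targets"]}

```bash
ls; mkdir -p pics
cat > h.py <<'E'
import numpy as np,cv2
from plant import state,vision,order
def cam(n,save=None):
    c=vision.camera(n)
    if save: cv2.imwrite('pics/'+save,c['frame'][:,:,::-1])
    np.savez('last_%s.npz'%n,**c)
    return c
def pts(c):
    # world points from depth (pinhole)
    K=c['mtx'];d=c['depth'];v,u=np.mgrid[:d.shape[0],:d.shape[1]]
    P=np.stack([(u-K[0,2])/K[0,0]*d,(v-K[1,2])/K[1,1]*d,d],-1)
    R=cv2.Rodrigues(np.array(c['rvec'],float))[0];t=np.array(c['tvec'],float).ravel()
    return (P-t)@R
E
python3 - <<'E'
from h import *
for n in ('scene','side','wrist'):
    c=cam(n,n+'0.png'); R=cv2.Rodrigues(c['rvec'])[0]; print(n,c['mtx'].tolist(),(-R.T@np.ravel(c['tvec'])).round(),(c['depth']>0).mean())
print(state())
E
```

```text
pics
scene [[415.4428262501972, 0.0, 258.2126437873269], [0.0, 415.4428262501972, 187.3528433112294], [0.0, 0.0, 1.0]] [1241.  529. 1078.] 0.995941162109375
side [[406.5990339565905, 0.0, 255.18583060666896], [0.0, 406.5990339565905, 184.6582950448036], [0.0, 0.0, 1.0]] [  8. 898. 683.] 0.995819091796875
wrist [[297.3186396354542, 0.0, 252.6396720041827], [0.0, 297.3186396354542, 190.57280645288301], [0.0, 0.0, 1.0]] [549.  73. 373.] 0.9921162923177084
{'t': 0.15, 'qpos': array([-2.02828353e-01,  2.59181695e-01,  1.53580697e+00,  1.05628483e-05,
        1.34798935e+00, -2.02819910e-01]), 'qd': array([-8.75892412e-04, -1.04136666e-03, -3.66792329e-03, -1.59658392e-03,
        1.61947898e-04,  7.27351602e-05]), 'effort': array([ 2.27439166e-03, -4.46383452e+01, -2.90821481e+01, -2.12644927e-04,
        8.17353168e-03,  2.13274996e-05]), 'tool_pos': array([5.49613338e+02, 9.11277848e-02, 2.30672304e+02]), 'eef_rot': array([-1.20997915,  1.21034187, -1.20835368]), 'ft_force': array([ 0.02233381, -0.45115961,  0.27924764]), 'torque': array([ 0.02336619, -0.01865392,  0.02181409]), 'opening': 0.9949673926256285}
```

View pics/scene0.png

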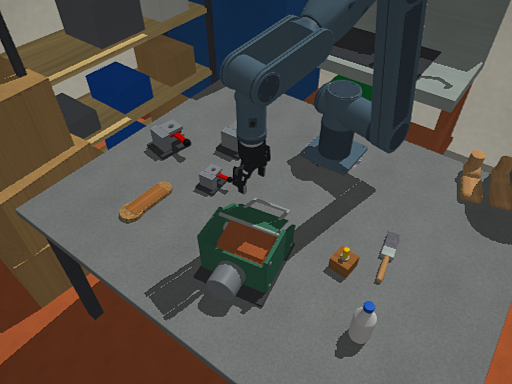

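View pics/side0.png

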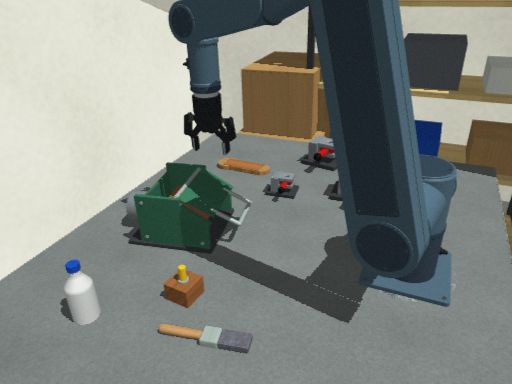

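View pics/wrist0.png

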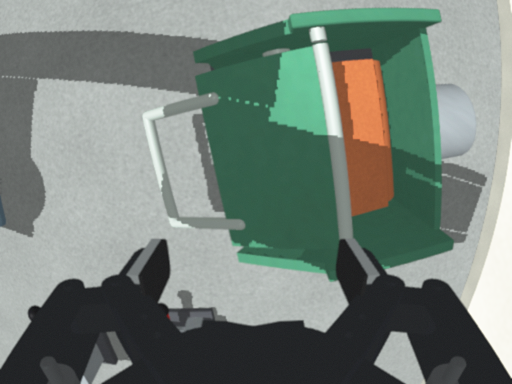

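The views show three isolator look-alikes, at scene px (167,138), (232,140) and (210,178). The pin in its holder is at (345,260), and the flap bar is at the front of the sander at wrist px (163,165). Next I'll measure them.

Run:
```python
from h import *
for n in('scene','side'):
    c=dict(np.load('last_%s.npz'%n)); P=pts(c); f=c['frame'].astype(int)
    hsv=cv2.cvtColor(c['frame'],cv2.COLOR_RGB2HSV)
    H,S,V=[hsv[...,i].astype(int) for i in range(3)]
    x,y,z=P[...,0],P[...,1],P[...,2]
    tab=(x>150)&(x<1100)&(abs(y)<700)
    def comps(m,name,mn=8):
        k,l,st,ce=cv2.connectedComponentsWithStats(m.astype(np.uint8))
        for i in range(1,k):
            if st[i,4]>=mn:
                q=P[l==i]; print(n,name,'px',ce[i].round(),st[i,4],'med',np.median(q,0).round(1),'lo',np.percentile(q,3,0).round(),'hi',np.percentile(q,97,0).round())
    comps((H>22)&(H<33)&(S>180)&(V>120)&tab,'yellow')
    comps(((H<6)|(H>174))&(S>180)&(V>80)&tab,'red')
    comps((S<40)&(z>30)&(z<200)&tab&(V>60),'grey',20)
    comps((H>105)&(H<125)&(S>150)&tab&(z>80),'blue')
    comps((H>55)&(H<85)&(S>90)&tab&(z>15),'green',100)
    comps((H>3)&(H<22)&(S>90)&tab&(z>5)&(z<80),'brown',60)
    big=np.hstack([cv2.resize(c['frame'][a:a+70,b:b+100],None,fx=4,fy=4,interpolation=cv2.INTER_CUBIC) for a,b in ([(115,140),(145,180)] if n=='scene' else [(130,290),(160,240)])])
    cv2.imwrite('pics/iso_%s.png'%n,big[:,:,::-1])
```

```text
scene yellow px [346. 249.] 22 med [476.4 292.1  84.6] lo [444. 277.  49.] hi [483. 298.  88.]
scene red px [178. 136.] 69 med [ 366.9 -511.9   72.3] lo [ 340. -538.   63.] hi [ 380. -480.   77.]
scene red px [222. 176.] 40 med [ 424.9 -235.    50.2] lo [ 416. -255.   46.] hi [ 433. -215.   55.]
scene grey px [165. 133.] 538 med [ 398.8 -553.7   89.3] lo [ 325. -607.   35.] hi [ 427. -525.   96.]
scene grey px [230. 136.] 327 med [ 252.7 -349.3   82.1] lo [ 188. -380.   32.] hi [ 259. -306.   95.]
scene grey px [210. 175.] 308 med [ 457.  -270.4   62.2] lo [ 405. -299.   33.] hi [ 477. -243.   68.]
scene grey px [270. 207.] 210 med [461.    6.4  78.8] lo [442. -52.  70.] hi [532.  77. 112.]
scene grey px [249. 224.] 252 med [617.5  38.3 153.8] lo [600. -56. 147.] hi [637. 125. 158.]
scene grey px [225. 225.] 21 med [614.8 -60.9  80.1] lo [603. -65.  69.] hi [622. -56.  84.]
scene grey px [226. 280.] 1022 med [776.6  74.9  92.9] lo [726.  31.  38.] hi [804. 108. 106.]
scene grey px [363. 324.] 611 med [665.9 439.5  93.3] lo [640. 410.  35.] hi [677. 463. 122.]
scene blue px [369. 306.
[... 1303 characters left out ...]
757.  53.  40.] hi [790. 112. 105.]
side grey px [ 81. 294.] 1148 med [628.1 449.4  83.1] lo [615. 419.  33.] hi [655. 466. 125.]
side grey px [183. 281.] 33 med [470.  300.8  48.9] lo [463. 284.  46.] hi [483. 307.  51.]
side blue px [ 72. 266.] 151 med [640.2 440.4 148.2] lo [631. 427. 136.] hi [655. 450. 151.]
side green px [181. 206.] 5241 med [597.7 129.9 111.2] lo [509. -71.  23.] hi [727. 162. 158.]
side brown px [244. 166.] 502 med [ 639.9 -386.8   16.4] lo [ 543. -427.    7.] hi [ 740. -362.   20.]
side brown px [184. 288.] 896 med [460.3 313.4  40.7] lo [440. 267.   7.] hi [506. 328.  47.]
side brown px [179. 331.] 379 med [416.4 405.2  16.6] lo [374. 392.   7.] hi [459. 416.  21.]
```

View pics/iso_scene.png

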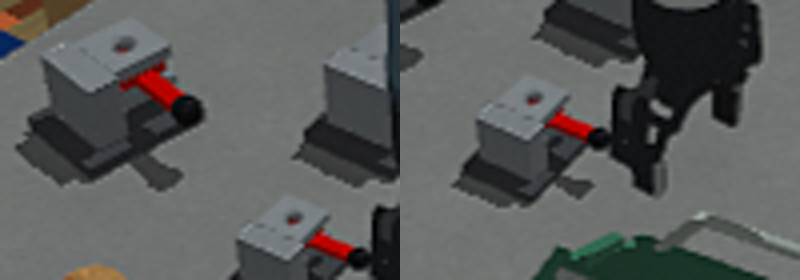

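View pics/iso_side.png

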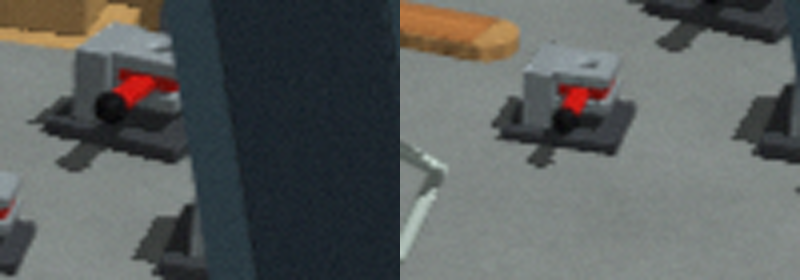

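Heights settle it: the isolator at scene px (210,178) has its top at about z 64, and the other two stand near 93, so it is the smallest and the one meant. The crop confirms this. I'll move over the pin for a wrist look.

>>> drive_tool([
  [0.2,[-2.4,0,-0.8],[0,0,0]],
  [0.2,[-2.8,0,-0.8],[0,0,0]],
  [0.2,[-2.8,0,-0.8],[0,0,0]],
  [0.2,[-2.8,0,-0.8],[0,0,0]],
  [0.2,[-2.8,0,-0.8],[0,0,0]],
  [0.2,[-2.8,0,-0.8],[0,0,0]],
  [0.2,[-2.8,0,-0.8],[0,0,0]],
  [0.2,[-2.8,0,-0.8],[0,0,0]],
  [0.2,[-2.8,0,-0.8],[0,0,0]],
  [0.2,[-1.2,0,-0.7],[0,0,0]],
])

```text
t: 0.98
tool_pos: [469.9, 263.0, 231.0]
eef_rot: [-1.21, 1.209, -1.207]
ft_force: [0.5, -0.7, -0.2]
opening: 0.602
```

Run:
```python
from h import *
from scipy.spatial.transform import Rotation as Ro
c=cam('wrist','wrist1.png');s=state();print(s['t'],s['tool_pos'],s['eef_rot'],s['opening'])
cat='''
def wray(c,uv,z):
    """wrist fisheye pixel -> world point on plane z"""
    K=c['mtx'];a=(uv[0]-K[0,2])/K[0,0];b=(uv[1]-K[1,2])/K[1,1];r=np.hypot(a,b)
    d=np.array([np.sin(r)*a/r,np.sin(r)*b/r,np.cos(r)])
    R=cv2.Rodrigues(np.array(c['rvec'],float))[0];o=-R.T@np.ravel(c['tvec']);w=R.T@d
    return o+w*(z-o[2])/w[2]
def pray(c,uv,z):
    K=c['mtx'];d=np.array([(uv[0]-K[0,2])/K[0,0],(uv[1]-K[1,2])/K[1,1],1])
    R=cv2.Rodrigues(np.array(c['rvec'],float))[0];o=-R.T@np.ravel(c['tvec']);w=R.T@d
    return o+w*(z-o[2])/w[2]
'''
open('h.py','a').write(cat); exec(cat)
hsv=cv2.cvtColor(c['frame'],cv2.COLOR_RGB2HSV);H,S,V=[hsv[...,i].astype(int) for i in range(3)]
m=((H>22)&(H<33)&(S>150)&(V>100)).astype(np.uint8)
k,l,st,ce=cv2.connectedComponentsWithStats(m)
for i in range(1,k):
    if st[i,4]>20: print(ce[i],st[i],wray(c,ce[i],86)[:2],wray(c,ce[i],68)[:2])
```

```text
1.0333 [468.61329952 263.84078956 231.00772554] [-1.21064965  1.20896371 -1.20474435] 0.602305212291386
[258.84306569 145.44525547] [251 136  17  20 274] [474.7725812  296.56349815] [475.13596954 294.12153362]
```

View pics/wrist1.png

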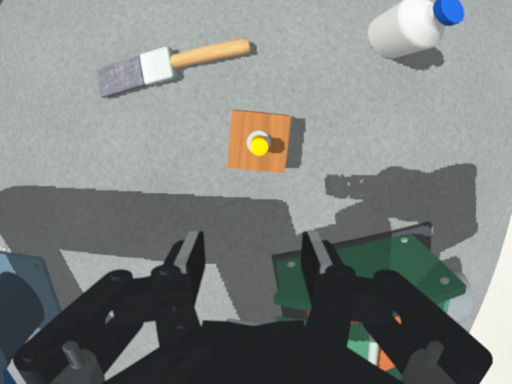

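The wrist view shows the pin's yellow top at (259,146) in its holder, the brush at (175,65) and the bottle at (410,30). I'll take a settled re-measure and check it against depth.

Run:
```python
from h import *
for k in range(2):
    c=cam('wrist');s=state();print(s['t'],s['tool_pos'],s['eef_rot'])
    hsv=cv2.cvtColor(c['frame'],cv2.COLOR_RGB2HSV);H,S,V=[hsv[...,i].astype(int) for i in range(3)]
    m=((H>22)&(H<33)&(S>150)&(V>100))
    D=c['depth']; vv,uu=np.nonzero(m); d=D[m]; print(np.percentile(d,[2,20,50,80,98]), uu.min(),uu.max(),vv.min(),vv.max())
    # pinpoint top: reconstruct with fisheye; depth along axis
    K=c['mtx'];a=(uu-K[0,2])/K[0,0];b=(vv-K[1,2])/K[1,1];r=np.hypot(a,b)
    P=np.stack([np.tan(r)*a/r*d,np.tan(r)*b/r*d,d],-1)
    R=cv2.Rodrigues(c['rvec'])[0];W=(P-np.ravel(c['tvec']))@R
    t=W[abs(W[:,2]-86)<4]; print('top n',len(t),t.mean(0),t.min(0),t.max(0))
    bright=m&(V>np.percentile(V[m],60)-25); v2,u2=np.nonzero(bright); (cx,cy),rad=cv2.minEnclosingCircle(np.stack([u2,v2],1).astype(np.float32)); print(cx,cy,rad,wray(c,(cx,cy),86))
```

```text
1.0833 [469.52013347 262.0820988  230.99326504] [-1.21140958  1.20759486 -1.20580584]
[285.09780884 286.74676514 287.91635132 289.62731934 309.13649902] 253 269 137 156
top n 235 [474.989477   295.70084581  85.77622474] [467.60257662 286.9387522   82.48925738] [483.40907644 303.84659126  87.38965801]
260.1633605957031 147.27227783203125 8.918977737426758 [474.59728637 295.74256876  86.        ]
1.1333 [470.31997888 260.76416042 231.04036577] [-1.21113875  1.20748581 -1.2074202 ]
[284.49563599 286.03829956 287.40509033 288.92730713 320.27006836] 252 268 135 154
top n 235 [474.94920559 295.72373723  85.6900381 ] [467.59081879 286.74421293  82.09028975] [483.26926959 303.87075467  87.53194699]
259.10784912109375 145.3235321044922 8.928936958312988 [474.52361322 295.69636026  86.        ]
```

>>> drive_tool([
  [0.2,[-3.57,0,0.39],[0,0,0]],
  [0.2,[0,3.0,0],[0,0,0]],
  [0.2,[0,3.0,0],[0,0,0]],
  [0.2,[0,3.0,0],[0,0,0]],
  [0.2,[0,3.0,0],[0,0,0]],
  [0.2,[0,2.5,0],[0,0,0]],
  [0.2,[0,2.0,0],[0,0,0]],
  [0.2,[0,1.2,0],[0,0,0]],
  [0.2,[0,0,0],[0,0,0]],
  [0.2,[0,0,0],[0,0,0]],
], grip_force=40)

```text
t: 1.97
tool_pos: [475.1, 294.5, 53.8]
eef_rot: [-1.21, 1.211, -1.21]
ft_force: [0.0, -0.2, 0.1]
opening: 0.601
```

Run:
```python
from h import *
print(state()['tool_pos'],state()['eef_rot'])
a=cam('side')['frame'][220:320,120:260];b=cam('scene')['frame'][200:300,280:420]
print(state()['tool_pos'])
cv2.imwrite('pics/g1.png',cv2.resize(np.hstack([a,b]),None,fx=2.8,fy=2.8)[:,:,::-1])
```

```text
[475.0805364  294.51567465  53.75063057] [-1.21047674  1.21084328 -1.21005339]
[476.12436442 295.36962927  55.34810207]
```

View pics/g1.png

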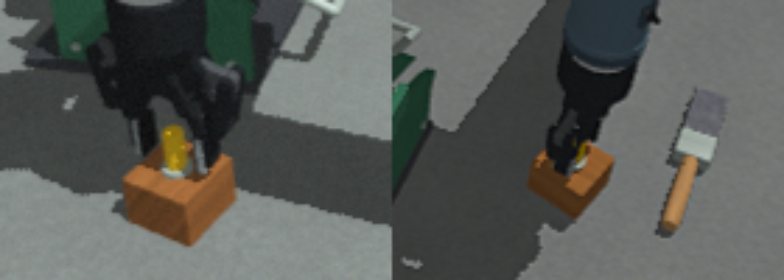

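The pin handle stands centred between the open fingers at side-crop (173,150), so I'll close.

>>> drive_tool([
  [-1,[0,0,0],[0,0,0]],
  [-1,[0,0,0],[0,0,0]],
  [-1,[0,0,0],[0,0,0]],
  [-1,[0,0,0],[0,0,0]],
  [-1,[0,0,0],[0,0,0]],
  [-1,[0,0,0],[0,0,0]],
], grip_force=40)

```text
t: 2.57
tool_pos: [475.6, 295.9, 55.4]
eef_rot: [-1.208, 1.208, -1.21]
ft_force: [0.3, -0.5, 6.0]
opening: 0.198
```

>>> drive_tool([
  [-1,[0,-0.5,0],[0,0,0]],
  [-1,[0,-1.0,0],[0,0,0]],
  [-1,[0,-2.0,0],[0,0,0]],
  [-1,[0,-3.0,0],[0,0,0]],
  [-1,[0,-3.0,0],[0,0,0]],
  [-1,[0,-3.0,0],[0,0,0]],
  [-1,[0,-3.0,0],[0,0,0]],
  [-1,[0,-2.5,0],[0,0,0]],
  [-1,[0,0,0],[0,0,0]],
])

```text
t: 3.32
tool_pos: [477.3, 296.9, 241.1]
eef_rot: [-1.199, 1.203, -1.211]
ft_force: [1.0, 0.3, -0.3]
opening: 0.191
```

Run:
```python
from h import *
c=cam('wrist','w2.png');a=cam('side','s2.png');print(state()['tool_pos'],state()['opening'])
```

```text
[475.1176199  295.94142542 235.69328715] 0.19746238297701008
```

View pics/s2.png

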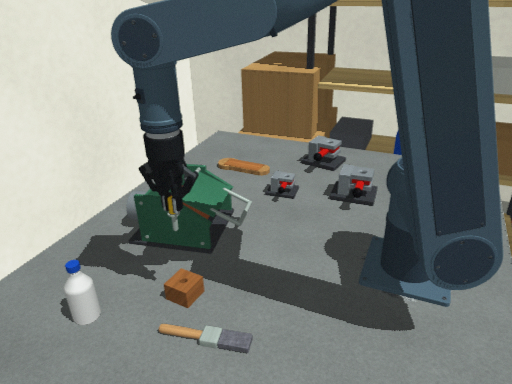

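View pics/w2.png

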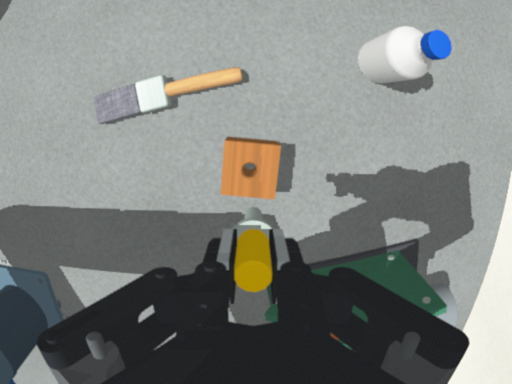

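The pin is held upright: side px (175,215), wrist handle top (252,275), tip (253,213). The fork hole is at scene px (213,169), and I'll compute where that is.

Run:
```python
from h import *
for n,uv in(('scene',(213.2,169.5)),('side',(291.5,175.5))):
    c=dict(np.load('last_%s.npz'%n)); print(n,pray(c,uv,64))
# top-face pixels
for n in('scene','side'):
    c=dict(np.load('last_%s.npz'%n)); P=pts(c); m=(abs(P[...,2]-64)<5)&(P[...,0]>380)&(P[...,0]<500)&(P[...,1]<-220)&(P[...,1]>-320)
    h=cv2.convexHull(P[m][:,:2].astype(np.float32)); print(n,m.sum(),cv2.minAreaRect(h))
```

```text
scene [ 426.63316345 -274.70447534   64.        ]
side [ 406.65780689 -280.84196915   64.        ]
scene 207 ((437.38427734375, -272.8063049316406), (78.34759521484375, 61.05375289916992), 5.864309310913086)
side 175 ((434.6333923339844, -272.61590576171875), (73.99848937988281, 63.2723274230957), 6.968550205230713)
```

>>> drive_tool([
  [-1,[2.0,0,-0.2],[0,0,0]],
  [-1,[3.6,0,-0.3],[0,0,0]],
  [-1,[3.6,0,-0.3],[0,0,0]],
  [-1,[3.6,0,-0.3],[0,0,0]],
  [-1,[3.6,0,-0.3],[0,0,0]],
  [-1,[3.6,0,-0.3],[0,0,0]],
  [-1,[3.6,0,-0.3],[0,0,0]],
  [-1,[3.6,0,-0.3],[0,0,0]],
  [-1,[3.6,0,-0.3],[0,0,0]],
])

```text
t: 4.17
tool_pos: [447.1, -13.4, 232.6]
eef_rot: [-1.211, 1.212, -1.207]
ft_force: [0.5, 0.3, -1.7]
opening: 0.193
```

>>> drive_tool([
  [-1,[3.6,0,-0.3],[0,0,0]],
  [-1,[3.6,0,-0.3],[0,0,0]],
  [-1,[3.6,0,-0.3],[0,0,0]],
  [-1,[3.6,0,-0.3],[0,0,0]],
  [-1,[3.6,0,-0.3],[0,0,0]],
  [-1,[3.6,0,-0.3],[0,0,0]],
  [-1,[3.6,0,-0.3],[0,0,0]],
  [-1,[3.6,0,-0.3],[0,0,0]],
  [-1,[2.0,0,0],[0,0,0]],
  [-1,[0,0,0],[0,0,0]],
])

```text
t: 5.0
tool_pos: [423.6, -324.0, 232.0]
eef_rot: [-1.208, 1.215, -1.21]
ft_force: [0.6, 0.1, -1.9]
opening: 0.196
```

>>> drive_tool([
  [-1,[0,0,0],[0,0,0]],
  [-1,[0,0,0],[0,0,0]],
])

```text
t: 5.17
tool_pos: [424.2, -319.0, 232.8]
eef_rot: [-1.208, 1.212, -1.206]
ft_force: [-0.6, 0.5, -0.9]
opening: 0.195
```

Run:
```python
from h import *
c=cam('wrist','w3.png');a=cam('side','s3.png');print(state()['tool_pos'],state()['opening'])
cv2.imwrite('pics/w3c.png',cv2.resize(c['frame'][60:260,150:360],None,fx=3,fy=3,interpolation=cv2.INTER_CUBIC)[:,:,::-1])
```

```text
[ 424.74650149 -318.6658027   233.65405912] 0.19919981458661926
```

View pics/w3c.png

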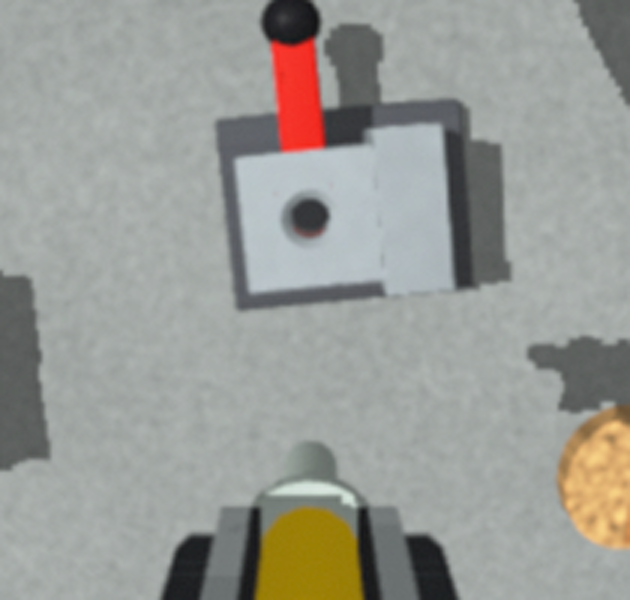

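View pics/s3.png

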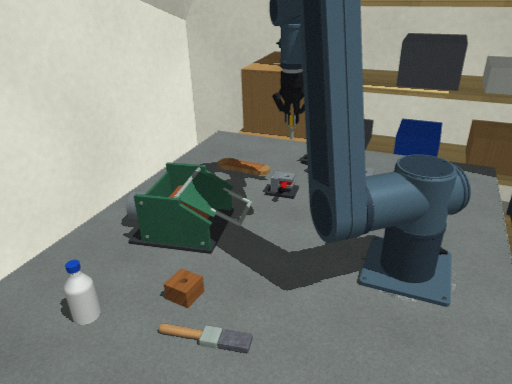

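The crop shows the small isolator's hole with its chamfer at (307,218), and the held pin's tip at (312,445). I'll measure both through the same camera.

Run:
```python
from h import *
c=dict(np.load('last_wrist.npz'))
h=wray(c,(150+(307+.5)/3-.5,60+218.5/3-.5),64);print('hole',h)
# refine: chamfer+hole dark blob on top face
g=cv2.cvtColor(c['frame'],cv2.COLOR_RGB2GRAY);hsv=cv2.cvtColor(c['frame'],cv2.COLOR_RGB2HSV)
sub=g[120:148,238:268];print(np.median(sub))
m=(sub<165).astype(np.uint8)
k,l,st,ce=cv2.connectedComponentsWithStats(m)
for i in range(1,k):
    if st[i,4]>15: uv=ce[i]+[238,120];print(uv,st[i],wray(c,uv,64)[:2])
for z in (180,184,188):
    print(z,'tip far edge',wray(c,(150+312.5/3-.5,60+443/3-.5),z), 'L/R at row 465',wray(c,(150+288/3-.5,60+465/3-.5),z+6)[0],wray(c,(150+337/3-.5,60+465/3-.5),z+6)[0])
print('flange L/R', [wray(c,(150+x/3-.5,60+505/3-.5),z+44)[:2].round(1).tolist() for x in(255,369)])
print('row of hole raw'); print(g[132,240:266]); print(g[120:146,252])
```

```text
hole [ 422.19830635 -274.36178572   64.        ]
190.0
[251.5625     132.04464286] [  6   4  16  17 224] [ 421.74089019 -274.05698689]
180 tip far edge [ 423.9045252  -315.91257531  180.        ] L/R at row 465 418.3340854954029 429.47736762261326
184 tip far edge [ 423.89953131 -314.49497235  184.        ] L/R at row 465 418.4464423636408 429.3546562423404
188 tip far edge [ 423.89453741 -313.07736938  188.        ] L/R at row 465 418.55879923187877 429.23194486206756
flange L/R [[413.8, -309.1], [433.8, -309.0]]
row of hole raw
[193 194 190 170 140 122 110  82  59  55  55  56  56  55  55  55  56  53
  59 105 167 190 192 193 192 191]
[192 193 188 172 154 140  95  60  55  53  55  55  56  54  54  57  67  79
  95 131 159 168 177 187 190 190]
```

>>> drive_tool([
  [-1,[-2.24,0,-0.1],[0,0,0]],
  [-1,[-2.24,0,-0.09],[0,0,0]],
  [-1,[0,3.0,0],[0,0,0]],
  [-1,[0,3.0,0],[0,0,0]],
  [-1,[0,3.0,0],[0,0,0]],
  [-1,[0,1.5,0],[0,0,0]],
  [-1,[0,0,0],[0,0,0]],
  [-1,[0,0,0],[0,0,0]],
  [-1,[0,0,0],[0,0,0]],
])

```text
t: 6.02
tool_pos: [423.9, -275.5, 130.7]
eef_rot: [-1.21, 1.207, -1.21]
ft_force: [-0.2, 0.3, -1.6]
opening: 0.194
```

Run:
```python
from h import *
c=cam('wrist');a=cam('side');b=cam('scene');s=state();print(s['tool_pos'],s['eef_rot'],s['ft_force'])
f=lambda c,r,q:cv2.resize(c['frame'][r:r+75,q:q+66],(264,300),interpolation=cv2.INTER_CUBIC)
print(0)
w=cv2.resize(c['frame'][130:280,190:320],(520,600),interpolation=cv2.INTER_CUBIC)
cv2.imwrite('pics/w4.png',np.hstack([w,np.vstack([f(a,130,255),f(b,130,185)])])[:,:,::-1])
```

```text
[ 423.86587349 -276.10162297  130.91300123] [-1.20939484  1.20627014 -1.21166315] [-0.30216421  0.1081025  -1.48149575]
0
```

View pics/w4.png

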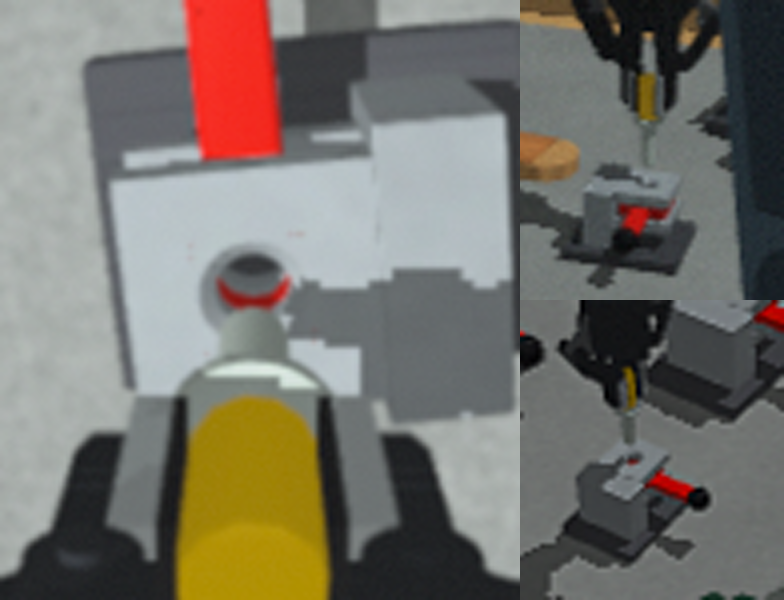

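The wrist crop shows the hole ring centred near (247,287) and the tip just in front of and above it at (252,315). I'll measure the residual.

Run:
```python
from h import *
c=dict(np.load('last_wrist.npz'))
W=lambda u,v,z:wray(c,(190+(u+.5)/4-.5,130+(v+.5)/4-.5),z)[:2].round(1)
print('ring L,R,T',W(201,285,64),W(292,285,64),W(246,240,64))
for z in (76,80,84): print(z,'shank L,R',W(220,345,z+8),W(286,345,z+8),'tip top',W(252,308,z))
print('flange L,R',W(176,388,126),W(329,388,126))
print('handle top L,R,',W(176,575,162),W(331,575,162))
```

```text
ring L,R,T [ 413.5 -272.8] [ 430.4 -272.8] [ 421.9 -264.1]
76 shank L,R [ 417.5 -276.9] [ 428.8 -276.9] tip top [ 423. -273.]
80 shank L,R [ 417.6 -275.3] [ 428.7 -275.3] tip top [ 423.  -271.6]
84 shank L,R [ 417.8 -273.7] [ 428.5 -273.7] tip top [ 423.  -270.2]
flange L,R [ 412.7 -266.6] [ 433.3 -266.6]
handle top L,R, [ 414.6 -273.5] [ 431.6 -273.5]
```

>>> drive_tool([
  [-1,[-0.13,0,-0.11],[0,0,0]],
  [-1,[0,0.5,0],[0,0,0]],
  [-1,[0,0.5,0],[0,0,0]],
  [-1,[0,0.5,0],[0,0,0]],
  [-1,[0,0.3,0],[0,0,0]],
  [-1,[0,0.3,0],[0,0,0]],
  [-1,[0,0,0],[0,0,0]],
])

```text
t: 6.75
tool_pos: [422.3, -274.2, 107.7]
eef_rot: [-1.208, 1.209, -1.21]
ft_force: [2.6, -0.0, -3.1]
opening: 0.197
```

Run:
```python
from h import *
c=cam('wrist');a=cam('side');b=cam('scene');s=state();print(s['tool_pos'],s['eef_rot'],s['ft_force'],s['torque'],s['opening'])
f=lambda c,r,q:cv2.resize(c['frame'][r:r+75,q:q+66],(264,300),interpolation=cv2.INTER_CUBIC)
w=cv2.resize(c['frame'][130:280,190:320],(520,600),interpolation=cv2.INTER_CUBIC)
cv2.imwrite('pics/w5.png',np.hstack([w,np.vstack([f(a,130,255),f(b,130,185)])])[:,:,::-1])
```

```text
[ 422.2731252  -274.21003136  108.11893562] [-1.20867899  1.20890269 -1.20946468] [ 3.24460061  0.71937916 -3.7601053 ] [ 0.05450409 -0.69488061  0.03532032] 0.19610319451235753
```

View pics/w5.png

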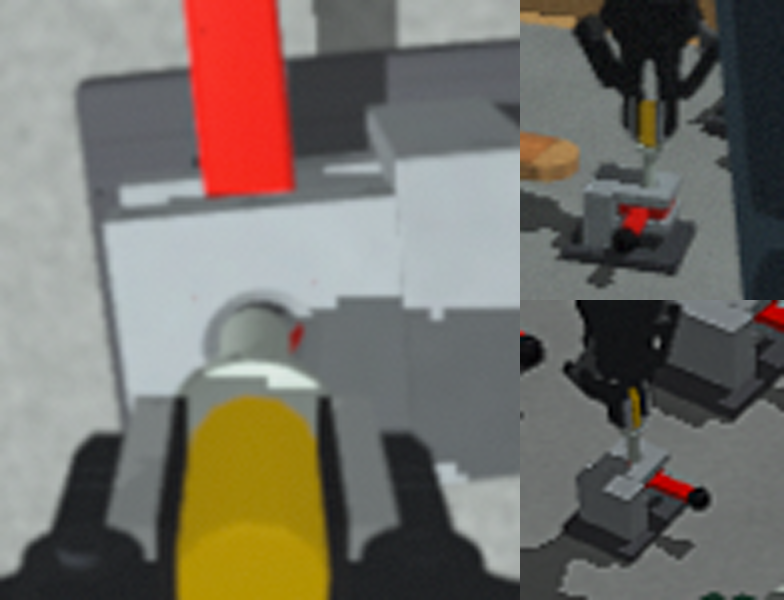

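The shank is in the hole with a light +x wall force of 3 N. I'll ease +x and continue down.

>>> drive_tool([
  [-1,[0,0,0.08],[0,0,0]],
  [-1,[0,0.3,0],[0,0,0]],
  [-1,[0,0.4,0],[0,0,0]],
  [-1,[0,0.4,0],[0,0,0]],
  [-1,[0,0.4,0],[0,0,0]],
])

```text
t: 7.32
tool_pos: [422.7, -274.2, 92.9]
eef_rot: [-1.209, 1.209, -1.209]
ft_force: [1.3, 0.7, -0.1]
opening: 0.199
```

Run:
```python
from h import *
s=state();print(s['tool_pos'],s['eef_rot'],s['ft_force'],s['torque'],s['opening'])
```

```text
[ 422.66603631 -274.16189988   92.94845801] [-1.20922338  1.20917867 -1.20922467] [ 1.30041051  0.68226263 -0.0544996 ] [ 0.02230436 -0.30621212 -0.00409035] 0.19857420228097747
```

Going freely. I'll take it down to about 74 in small steps.

>>> drive_tool([
  [-1,[0,0.4,0.02],[0,0,0]],
  [-1,[0,0.4,0],[0,0,0]],
  [-1,[0,0.4,0],[0,0,0]],
  [-1,[0,0.3,0],[0,0,0]],
  [-1,[0,0.2,0],[0,0,0]],
  [-1,[0,0.0,0],[0,0,0]],
])

```text
t: 7.82
tool_pos: [422.8, -274.0, 75.8]
eef_rot: [-1.209, 1.21, -1.209]
ft_force: [0.9, -0.2, -0.8]
opening: 0.193
```

Run:
```python
from h import *
s=state();print(s['tool_pos'],s['ft_force'],s['torque'],s['opening'])
c=cam('wrist');a=cam('side');b=cam('scene')
f=lambda c,r,q:cv2.resize(c['frame'][r:r+75,q:q+66],(264,300),interpolation=cv2.INTER_CUBIC)
w=cv2.resize(c['frame'][130:280,190:320],(520,600),interpolation=cv2.INTER_CUBIC)
cv2.imwrite('pics/w6.png',np.hstack([w,np.vstack([f(a,130,255),f(b,130,185)])])[:,:,::-1])
```

```text
[ 422.75974121 -274.02497046   75.77476542] [ 0.90997195 -0.24838323 -0.7665586 ] [-0.02411601 -0.19411719  0.0171957 ] 0.19316556834646315
```

View pics/w6.png

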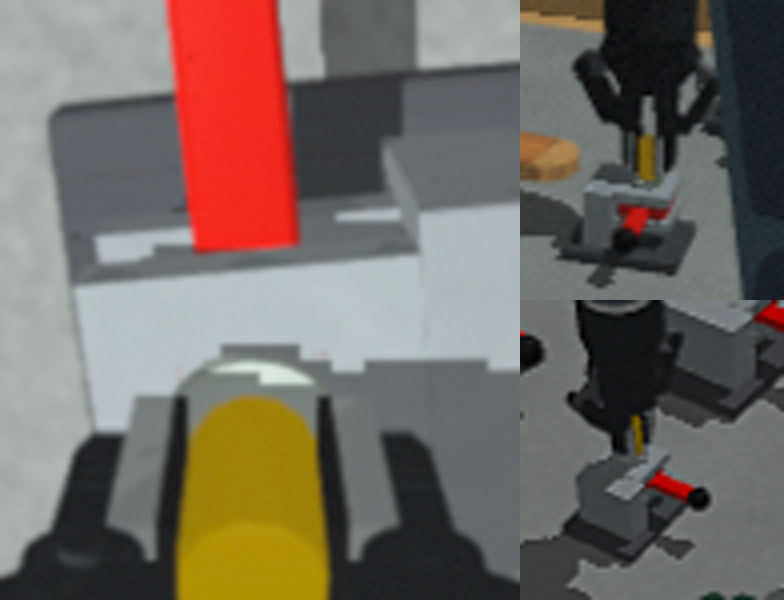

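The flange is nearly down at crop (250,372). I'll lower in 1 mm steps until contact force shows.

>>> drive_tool([
  [-1,[0,0.1,0],[0,0,0]],
  [-1,[0,0.1,0],[0,0,0]],
  [-1,[0,0.1,0],[0,0,0]],
  [-1,[0,0,0],[0,0,0]],
])

```text
t: 8.3
tool_pos: [422.8, -274.2, 73.4]
eef_rot: [-1.209, 1.209, -1.209]
ft_force: [-0.7, -0.2, 0.7]
opening: 0.199
```

>>> drive_tool([
  [-1,[0,0.1,0],[0,0,0]],
  [-1,[0,0.1,0],[0,0,0]],
  [-1,[0,0,0],[0,0,0]],
])

```text
t: 8.55
tool_pos: [422.9, -274.3, 73.3]
eef_rot: [-1.21, 1.208, -1.21]
ft_force: [-4.4, 4.4, 17.6]
opening: 0.197
```

The push force rose to 17.6 N at TCP 73.3, which puts the tip at about 22 and matches the flange home at 64. I'll release and retreat.

>>> drive_tool([
  [-0.3,[0,0,0],[0,0,0]],
  [-0.3,[0,0,0],[0,0,0]],
  [-0.2,[0,0,0],[0,0,0]],
  [-0.2,[0,-0.5,0],[0,0,0]],
  [-0.2,[0,-2.0,0],[0,0,0]],
  [-0.2,[0,-3.0,0],[0,0,0]],
  [-0.2,[0,-3.0,0],[0,0,0]],
  [-0.2,[0,-3.0,0],[0,0,0]],
  [-0.2,[0,-3.0,0],[0,0,0]],
  [-0.2,[0,0,0],[0,0,0]],
])

```text
t: 9.38
tool_pos: [425.3, -276.5, 222.7]
eef_rot: [-1.209, 1.2, -1.218]
ft_force: [0.9, -0.5, 1.5]
opening: 0.397
```

Run:
```python
from h import *
s=state();print(s['tool_pos'],s['ft_force'],s['opening'])
c=cam('wrist');a=cam('side');b=cam('scene')
f=lambda c,r,q:cv2.resize(c['frame'][r:r+75,q:q+66],(264,300),interpolation=cv2.INTER_CUBIC)
w=cv2.resize(c['frame'][100:250,190:320],(520,600),interpolation=cv2.INTER_CUBIC)
cv2.imwrite('pics/w7.png',np.hstack([w,np.vstack([f(a,140,255),f(b,140,185)])])[:,:,::-1])
for n,c in(('side',a),('scene',b)):
    P=pts(c);hsv=cv2.cvtColor(c['frame'],cv2.COLOR_RGB2HSV);H,S,V=[hsv[...,i].astype(int) for i in range(3)]
    m=(H>20)&(H<33)&(S>150)&(V>60)&(P[...,1]<-220)&(P[...,1]>-320); q=P[m];print(n,np.median(q,0),np.percentile(q[:,2],[5,95]))
```

```text
[ 425.3346086  -276.52992121  222.68997165] [ 0.88106263 -0.53984878  1.46193778] 0.3966338571886247
side [ 420.05564353 -270.58346025   89.02547276] [ 70.97247635 103.90441046]
scene [ 429.03060617 -273.04723557   93.4721012 ] [ 72.95926253 106.50897385]
```

View pics/w7.png

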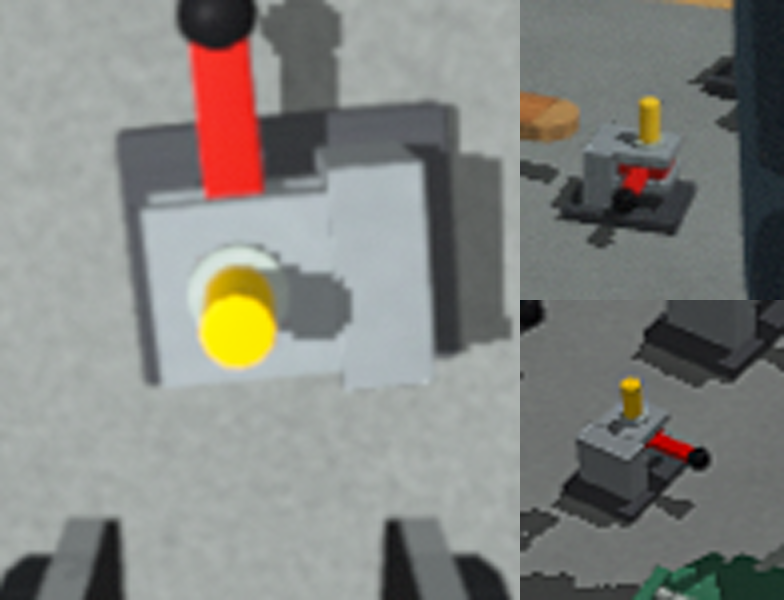

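The pin is home: handle top at z≈104 in both views, flange flat on the fork in the crop at (238,295). Now the flap bar.

Run:
```python
from h import *
for n in('side','scene'):
    c=dict(np.load('last_%s.npz'%n));P=pts(c);hsv=cv2.cvtColor(c['frame'],cv2.COLOR_RGB2HSV)
    x,y,z=P[...,0],P[...,1],P[...,2]
    base=(hsv[...,1]<45)&(x>400)&(x<660)&(abs(y)<150)
    m=base&(z>60)&(z<84)&(x<500); q=P[m]
    # keep only line-like: fit
    vx,vy,x0,y0=cv2.fitLine(q[:,:2].astype(np.float32),cv2.DIST_HUBER,0,.01,.01).ravel()
    t=(q[:,:2]-[x0,y0])@[vx,vy];r=(q[:,:2]-[x0,y0])@[-vy,vx]
    i=abs(r)<10
    print(n,m.sum(),'bar dir',vx,vy,'ang from y',np.arctan2(-vx*np.sign(vy),abs(vy)),'mid',[x0,y0]+np.array([vx,vy])*(t[i].min()+t[i].max())/2,'len',np.ptp(t[i]),'z',np.median(q[:,2]),'rms',r.std())
    m=base&(z>146)&(z<160)&(x>560); q=P[m]
    vx,vy,x0,y0=cv2.fitLine(q[:,:2].astype(np.float32),cv2.DIST_HUBER,0,.01,.01).ravel()
    t=(q[:,:2]-[x0,y0])@[vx,vy]
    print('  axis dir ang',np.arctan2(-vx*np.sign(vy),abs(vy)),'mid',[x0,y0]+np.array([vx,vy])*(np.percentile(t,1)+np.percentile(t,99))/2,'len',np.ptp(t),'z',np.median(q[:,2]))
```

```text
side 173 bar dir 0.17258754 -0.9849942 ang from y 0.17345603 mid [449.99240617   5.98180925] len 131.81789602936234 z 77.042404386888 rms 9.113610944398573
  axis dir ang 0.18945333 mid [611.92973794  32.15033991] len 190.49837378434924 z 154.39310971771485
scene 133 bar dir 0.18578647 -0.98259014 ang from y 0.18687221 mid [454.52388667   4.83612006] len 130.98800842988555 z 76.36990836709847 rms 4.25608442478662
  axis dir ang 0.18879949 mid [619.3479685   34.08710225] len 196.1037101921301 z 154.2243905777773
```

>>> drive_tool([
  [-0.2,[-2.4,0,0.4],[0,0,0]],
  [-0.2,[-3.6,0,0.5],[0,0,0]],
  [-0.2,[-3.6,0,0.5],[0,0,0]],
  [-0.2,[-3.6,0,0.5],[0,0,0]],
  [-0.2,[-3.6,0,0.5],[0,0,0]],
  [-0.2,[-3.6,0,0.5],[0,0,0]],
  [-0.2,[-3.0,0,0],[0,0,0]],
  [-0.2,[-1.0,0,0],[0,-5.3,0]],
  [-0.2,[0,0,0],[0,-5.4,0]],
])

```text
t: 10.28
tool_pos: [450.4, -26.9, 214.5]
eef_rot: [-1.296, 1.069, -1.061]
ft_force: [-0.1, -0.1, 0.6]
opening: 0.403
```

>>> drive_tool([
  [-0.2,[0,0,0],[0,0,0]],
  [-0.2,[0,0,0],[0,0,0]],
  [-0.2,[0,0,0],[0,0,0]],
])

```text
t: 10.53
tool_pos: [451.4, -30.4, 215.4]
eef_rot: [-1.291, 1.075, -1.072]
ft_force: [0.1, -0.5, 0.0]
opening: 0.398
```

```bash
cat >> h.py <<'E'
def wpts(c):
    K=c['mtx'];d=c['depth'];v,u=np.mgrid[:d.shape[0],:d.shape[1]]
    a=(u-K[0,2])/K[0,0];b=(v-K[1,2])/K[1,1];r=np.hypot(a,b)+1e-9
    P=np.stack([np.tan(r)*a/r*d,np.tan(r)*b/r*d,d],-1)
    R=cv2.Rodrigues(np.array(c['rvec'],float))[0]
    return (P-np.ravel(c['tvec']))@R
E
python3 - <<'E'
from h import *
from scipy.spatial.transform import Rotation as Ro
c=cam('wrist','w8.png');s=state();print(s['tool_pos'],s['opening']);print(Ro.from_rotvec(s['eef_rot']).as_matrix().round(3))
P=wpts(c);x,y,z=P[...,0],P[...,1],P[...,2]
hsv=cv2.cvtColor(c['frame'],cv2.COLOR_RGB2HSV)
m=(z>62)&(z<86)&(x>400)&(x<500)&(abs(y)<120)
k,l,st,ce=cv2.connectedComponentsWithStats(m.astype(np.uint8))
i=1+st[1:,4].argmax();q=P[l==i];print(st[i],k)
q=q[q[:,2]>72]
vx,vy,x0,y0=cv2.fitLine(q[:,:2].astype(np.float32),cv2.DIST_HUBER,0,.01,.01).ravel()
t=(q[:,:2]-[x0,y0])@[vx,vy];r=(q[:,:2]-[x0,y0])@[-vy,vx]
k=abs(r)<9;print('ang',np.arctan2(-vx*np.sign(vy),abs(vy)),'mid',[x0,y0]+np.array([vx,vy])*(t[k].min()+t[k].max())/2,'len',np.ptp(t[k]),'ztop',np.percentile(q[:,2],[50,90]),'r',np.percentile(r,[2,50,98]))
E
```

```text
[451.58389439 -30.58564195 215.60156413] 0.4006959895840685
[[ 0.183 -0.001  0.983]
 [-0.983  0.     0.183]
 [-0.001 -1.    -0.001]]
[ 253   74   36  138 2029] 4
ang 0.18838318 mid [450.68464327   6.38350869] len 131.10966229339914 ztop [77.33882449 82.61479183] r [-6.81596457 -0.04332056 18.37264544]
```

View pics/w8.png

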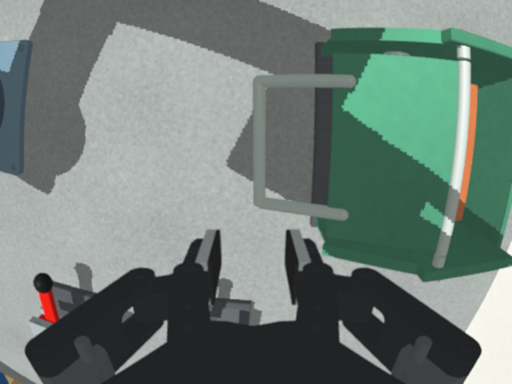

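The wrist view shows the bar from (258,85) to (258,203) in front of the sander. Its middle is (451,5.5), the top is at z≈78 as expected, and the angle is 0.188 against a tool yaw of 0.184. I'll descend over it.

>>> drive_tool([
  [-0.2,[-3.6,0,0.58],[0,0,0]],
  [-0.2,[0,2.5,0],[0,0,0]],
  [-0.2,[0,3.0,0],[0,0,0]],
  [-0.2,[0,3.0,0],[0,0,0]],
  [-0.2,[0,2.5,0],[0,0,0]],
  [-0.2,[0,2.0,0],[0,0,0]],
  [-0.2,[0,1.5,0],[0,0,0]],
  [-0.2,[0,1.5,0],[0,0,0]],
  [-0.2,[0,0,0],[0,0,0]],
  [-0.2,[0,0,0],[0,0,0]],
], grip_force=40)

```text
t: 11.42
tool_pos: [450.3, 5.9, 55.7]
eef_rot: [-1.292, 1.074, -1.07]
ft_force: [-0.4, -0.2, -0.1]
opening: 0.399
```

Run:
```python
from h import *
c=cam('wrist');a=cam('side');s=state();print(s['tool_pos'],s['ft_force'],s['opening'])
cv2.imwrite('pics/w9.png',np.hstack([cv2.resize(c['frame'][180:330,180:330],(400,400)),cv2.resize(a['frame'][150:270,160:280],(400,400))])[:,:,::-1])
```

```text
[451.5979442    5.77439614  57.02440309] [ 0.1045799  -0.49770098 -1.13067014] 0.3985999389915337
```

View pics/w9.png

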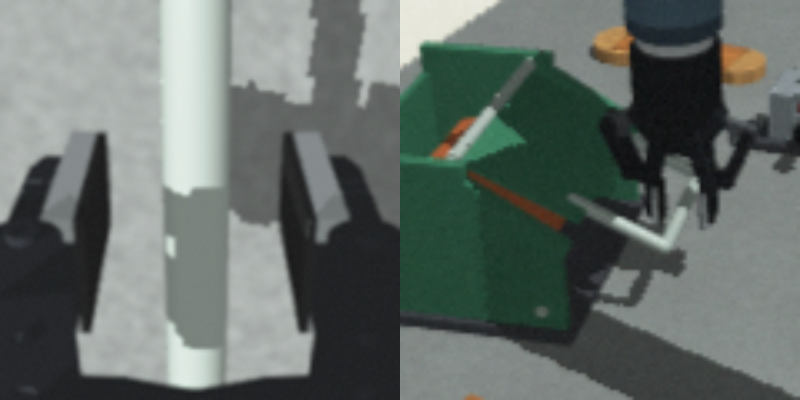

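The bar is centred between the pads at crop (195,250), so I'll close on it.

>>> drive_tool([
  [-0.2,[0,0.2,0],[0,0,0]],
  [-1,[0,0,0],[0,0,0]],
  [-1,[0,0,0],[0,0,0]],
  [-1,[0,0,0],[0,0,0]],
  [-1,[0,0,0],[0,0,0]],
  [-1,[0,0,0],[0,0,0]],
], grip_force=40)

```text
t: 12.02
tool_pos: [450.6, 6.1, 55.0]
eef_rot: [-1.293, 1.07, -1.07]
ft_force: [-2.9, -0.7, 5.1]
opening: 0.121
```

Run:
```python
from h import *
s=state();print(s['tool_pos'],s['ft_force'],s['opening'])
# arc increments, 20 rows, smooth
N=24;u=np.linspace(0,1,N+1);th=2.007*(3*u**2-2*u**3)
phi=th-np.radians(25);f=-185*np.cos(phi);h=185*np.sin(phi)
for i in range(N): print(i,'dy %.2f dz %.2f  phi %.0f  F %.1f H %.1f'%(-(h[i+1]-h[i])/10,(f[i+1]-f[i])/10,np.degrees(phi[i+1]),f[i+1]-f[0],h[i+1]-h[0]))
```

```text
[450.59081238   6.0571484   54.96147502] [-2.90228686 -0.7246185   5.08746117] 0.12121514608659631
0 dy -0.17 dz -0.08  phi -24  F -0.8 H 1.7
1 dy -0.50 dz -0.22  phi -23  F -3.0 H 6.7
2 dy -0.81 dz -0.32  phi -20  F -6.1 H 14.7
3 dy -1.10 dz -0.36  phi -16  F -9.7 H 25.7
4 dy -1.37 dz -0.35  phi -12  F -13.2 H 39.4
5 dy -1.62 dz -0.27  phi -7  F -15.9 H 55.5
6 dy -1.83 dz -0.13  phi -1  F -17.3 H 73.8
7 dy -1.99 dz 0.06  phi 5  F -16.7 H 93.7
8 dy -2.10 dz 0.30  phi 11  F -13.7 H 114.7
9 dy -2.14 dz 0.57  phi 18  F -8.0 H 136.1
10 dy -2.12 dz 0.85  phi 25  F 0.4 H 157.3
11 dy -2.03 dz 1.12  phi 32  F 11.6 H 177.6
12 dy -1.87 dz 1.36  phi 40  F 25.3 H 196.3
13 dy -1.66 dz 1.56  phi 47  F 40.9 H 212.9
14 dy -1.42 dz 1.70  phi 54  F 57.9 H 227.1
15 dy -1.16 dz 1.78  phi 60  F 75.7 H 238.7
16 dy -0.90 dz 1.78  phi 66  F 93.5 H 247.6
17 dy -0.65 dz 1.71  phi 72  F 110.6 H 254.2
18 dy -0.44 dz 1.58  phi 77  F 126.4 H 258.5
19 dy -0.26 dz 1.39  phi 81  F 140.2 H 261.1
20 dy -0.14 dz 1.15  phi 85  F 151.7 H 262.5
21 dy -0.05 dz 0.86  phi 88  F 160.3 H 263.0
22 dy -0.01 dz 0.54  phi 89  F 165.8 H 263.2
23 dy -0.00 dz 0.19  phi 90  F 167.6 H 263.2
```

Gripped (opening 0.12 gives about 10–12 mm). I'll swing along the arc in segments.

>>> drive_tool([
  [-1,[0,-0.17,-0.08],[0,0,0]],
  [-1,[0,-0.5,-0.22],[0,0,0]],
  [-1,[0,-0.81,-0.31],[0,0,0]],
  [-1,[0,-1.1,-0.36],[0,0,0]],
  [-1,[0,-1.37,-0.35],[0,0,0]],
  [-1,[0,-0.8,-0.15],[0,0,0]],
  [-1,[0,-0.82,-0.12],[0,0,0]],
  [-1,[0,0,0],[0,0,0]],
])

```text
t: 12.68
tool_pos: [435.0, 3.1, 111.3]
eef_rot: [-1.292, 1.07, -1.071]
ft_force: [-1.4, -2.7, -2.4]
opening: 0.122
```

Run:
```python
from h import *
c=cam('wrist');a=cam('side');s=state();print(s['tool_pos'],s['ft_force'],s['torque'],s['opening'])
cv2.imwrite('pics/w10.png',np.hstack([cv2.resize(c['frame'],(500,375)),cv2.resize(a['frame'][120:270,150:270],(300,375))])[:,:,::-1])
```

```text
[435.16914707   3.15509359 110.11924618] [-0.39306469 -3.60539349 -2.01153544] [-0.55718424  0.15389115 -0.00075671] 0.1252777447641643
```

View pics/w10.png

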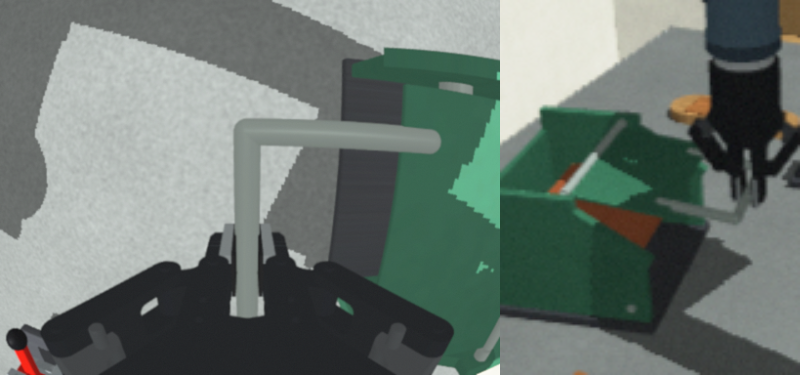

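The flap is rising with the bar in the grip and forces under 5 N. Continuing.

>>> drive_tool([
  [-1,[0,-0.9,-0.08],[0,0,0]],
  [-1,[0,-0.93,-0.05],[0,0,0]],
  [-1,[0,-1.99,0.06],[0,0,0]],
  [-1,[0,-2.1,0.3],[0,0,0]],
  [-1,[0,-2.14,0.57],[0,0,0]],
  [-1,[0,-2.12,0.85],[0,0,0]],
  [-1,[0,-1.0,0.55],[0,0,0]],
  [-1,[0,-1.03,0.57],[0,0,0]],
  [-1,[0,0,0],[0,0,0]],
])

```text
t: 13.53
tool_pos: [460.0, 8.1, 234.3]
eef_rot: [-1.297, 1.074, -1.068]
ft_force: [-12.3, -4.7, 4.9]
opening: 0.123
```

Run:
```python
from h import *
c=cam('wrist');a=cam('side');s=state();print(s['tool_pos'],s['ft_force'],s['torque'],s['opening'])
cv2.imwrite('pics/w11.png',np.hstack([cv2.resize(c['frame'],(500,375)),cv2.resize(a['frame'][90:240,150:270],(300,375))])[:,:,::-1])
```

```text
[459.09538238   7.9502856  232.81700006] [-12.25872355  -6.72470087   3.88537425] [-1.07053081  2.1090315   0.03580919] 0.12046537266096773
```

View pics/w11.png

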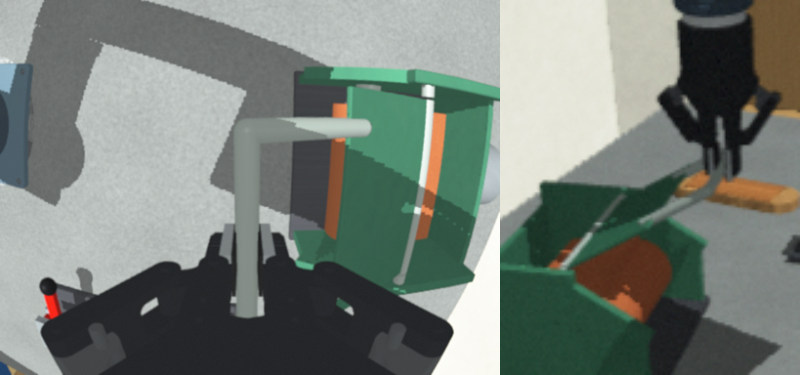

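It's on the arc, pushing slightly toward the hinge (−12 N). I'll add about 1 mm outward and carry on.

>>> drive_tool([
  [-1,[0,-0.8,0.4],[0,0,0]],
  [-1,[0,-1.15,0.85],[0,0,0]],
  [-1,[0,-1.66,1.56],[0,0,0]],
  [-1,[0,-1.42,1.7],[0,0,0]],
  [-1,[0,-1.16,1.78],[0,0,0]],
  [-1,[0,-0.9,1.78],[0,0,0]],
  [-1,[0,-0.35,0.85],[0,0,0]],
  [-1,[0,-0.3,0.86],[0,0,0]],
  [-1,[0,0,0],[0,0,0]],
])

```text
t: 14.38
tool_pos: [559.6, 27.0, 314.3]
eef_rot: [-1.289, 1.067, -1.073]
ft_force: [-7.6, -1.8, 16.6]
opening: 0.125
```

Run:
```python
from h import *
c=cam('wrist');a=cam('side');s=state();print(s['tool_pos'],s['ft_force'],s['torque'],s['opening'])
cv2.imwrite('pics/w12.png',np.hstack([cv2.resize(c['frame'],(500,375)),cv2.resize(a['frame'][70:220,130:250],(300,375))])[:,:,::-1])
```

```text
[558.57152357  26.77763458 314.00978882] [-6.99526945 -1.4890095  16.23118248] [-0.4157316   1.24527642  0.03244676] 0.11745158461080223
```

View pics/w12.png

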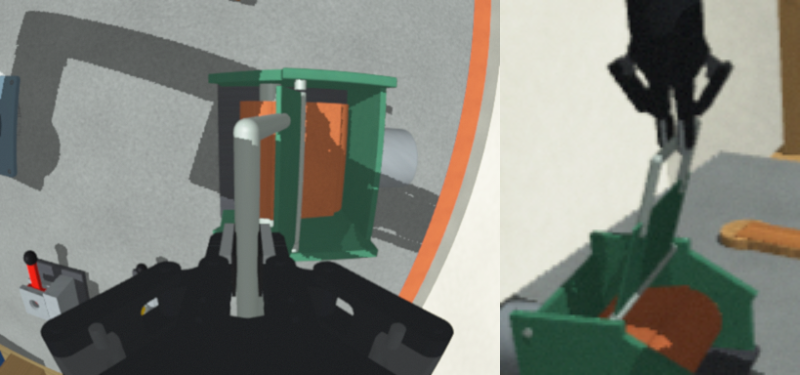

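>>> drive_tool([
  [-1,[0,-0.25,0.4],[0,0,0]],
  [-1,[0,-0.3,0.8],[0,0,0]],
  [-1,[0,-0.2,0.9],[0,0,0]],
  [-1,[0,-0.1,0.9],[0,0,0]],
  [-1,[0,-0.07,0.9],[0,0,0]],
  [-1,[0,-0.03,0.8],[0,0,0]],
  [-1,[0,0,0.5],[0,0,0]],
  [-1,[0,0,0.3],[0,0,0]],
  [-1,[0,0,0],[0,0,0]],
  [-1,[0,0,0],[0,0,0]],
])

```text
t: 15.32
tool_pos: [613.4, 37.2, 322.0]
eef_rot: [-1.289, 1.067, -1.072]
ft_force: [0.2, -1.4, 6.8]
opening: 0.125
```

Run:
```python
from h import *
c=cam('wrist');a=cam('side');b=cam('scene','sc13.png');s=state();print(s['t'],s['tool_pos'],s['ft_force'],s['torque'],s['opening'])
cv2.imwrite('pics/w13.png',np.hstack([cv2.resize(b['frame'][90:310,140:370],(392,375)),cv2.resize(a['frame'][40:240,110:320],(394,375))])[:,:,::-1])
ey=np.array([-np.sin(.188),np.cos(.188)]);ex=np.array([np.cos(.188),np.sin(.188)])
for n,c in(('side',a),('scene',b)):
    P=pts(c);hsv=cv2.cvtColor(c['frame'],cv2.COLOR_RGB2HSV);H,S,V=[hsv[...,i].astype(int) for i in range(3)]
    m=(H>50)&(H<90)&(S>80)&(P[...,2]>180)&(P[...,0]>500)&(P[...,0]<700)&(abs(P[...,1])<200)
    q=P[m]; f=q[:,:2]@ex; l=q[:,:2]@ey
    A=np.c_[q[:,2]-150,np.ones(len(q))]; co=np.linalg.lstsq(A,f,rcond=None)[0]
    r=f-A@co; k=abs(r)<8; co=np.linalg.lstsq(A[k],f[k],rcond=None)[0]
    print(n,len(q),'slope fwd/up',co,'z',q[:,2].min(),q[:,2].max(),'f med',np.median(f))
    m=(S<45)&(P[...,2]>146)&(P[...,2]<162)&(P[...,0]>570)&(P[...,0]<660)&(abs(P[...,1])<170)
    q=P[m];print('  rod fwd',np.median(q[:,:2]@ex),len(q))
    m=(S<45)&(V>70)&(P[...,2]>260)&(P[...,2]<345)&(P[...,0]>570)&(P[...,0]<680)&(abs(P[...,1])<170)
    q=P[m];print('  frame/bar fwd',len(q),np.median(q[:,:2]@ex))
print('tool fwd',s['tool_pos'][:2]@ex,'axis(616,35)',np.array([616,35])@ex,np.array([615.7,36.9])@ex)
```

```text
15.4667 [613.27736059  37.24887707 321.97324575] [-0.09008977 -1.52823009  6.63634519] [-0.2246387   0.10745549 -0.00198517] 0.11948845829225253
side 673 slope fwd/up [-9.09528907e-03  6.07887169e+02] z 180.34794805650807 451.67302998744594 f med 607.1778519559861
  rod fwd 605.1613817547594 97
  frame/bar fwd 317 605.029116344317
scene 1097 slope fwd/up [-1.17608463e-02  6.13578864e+02] z 180.31556241713045 268.07593094148973 f med 612.7080415574159
  rod fwd 616.217352205033 180
  frame/bar fwd 324 614.330190344599
tool fwd 609.4330171690615 axis(616,35) 611.687380860347 611.7477664329389
```

View pics/w13.png

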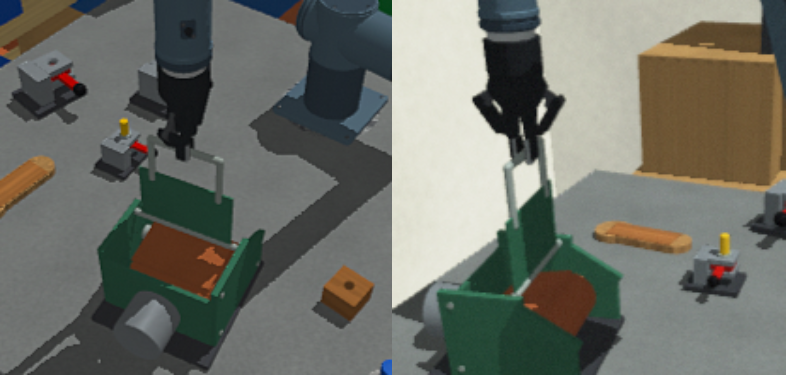

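The flap is upright and gripped. Both views put the panel about 0.01 rad short of vertical and the horizontal force is about 0. I'll nudge 1.5 mm and settle, then check before handing in.

>>> drive_tool([
  [-1,[0,0,0.15],[0,0,0]],
  [-1,[0,0,0],[0,0,0]],
  [-1,[0,0,0],[0,0,0]],
  [-1,[0,0,0],[0,0,0]],
  [-1,[0,0,0],[0,0,0]],
  [-1,[0,0,0],[0,0,0]],
  [-1,[0,0,0],[0,0,0]],
  [-1,[0,0,0],[0,0,0]],
  [-1,[0,0,0],[0,0,0]],
  [-1,[0,0,0],[0,0,0]],
])

```text
t: 16.3
tool_pos: [614.6, 37.5, 322.0]
eef_rot: [-1.289, 1.067, -1.072]
ft_force: [-0.4, -1.5, 6.8]
opening: 0.118
```

Run:
```python
from h import *
a=cam('side');b=cam('scene');s=state();print(s['t'],s['tool_pos'],abs(s['qd']).max(),s['ft_force'],s['opening'])
ex=np.array([np.cos(.188),np.sin(.188)])
for n,c in(('side',a),('scene',b)):
    P=pts(c);hsv=cv2.cvtColor(c['frame'],cv2.COLOR_RGB2HSV);H,S,V=[hsv[...,i].astype(int) for i in range(3)]
    m=(H>50)&(H<90)&(S>80)&(P[...,2]>180)&(P[...,2]<275)&(P[...,0]>500)&(P[...,0]<700)&(abs(P[...,1])<200)
    q=P[m];f=q[:,:2]@ex;print(n,'panel slope',np.polyfit(q[:,2],f,1)[0])
    x,y,z=P[...,0],P[...,1],P[...,2]
    for nm,mm in(('yellow',(H>20)&(H<33)&(S>150)&(V>60)&(y<-220)&(y>-320)),('bluecap',(H>105)&(H<125)&(S>150)&(z>80)&(y>350)&(x>500)),('sole',(H>3)&(H<22)&(S>90)&(z>5)&(z<80)&(y<-350)&(x>450)&(x<800)&(y>-470)),('brush',(H>3)&(H<22)&(S>90)&(z>5)&(z<80)&(y>370)&(y<430)&(x>300)&(x<520))):
        print('  ',nm,np.median(P[mm],0).round(1))
order.finish_job()
```

```text
16.4 [614.61204964  37.4586543  321.95760787] 0.0011028728672011798 [ 0.57255653 -1.3162856   7.14109289] 0.1198952846964975
side panel slope -0.0007123204846651693
   yellow [ 418.8 -270.9   88.2]
   bluecap [639.8 440.2 148.4]
   sole [ 638.9 -384.7   16.2]
   brush [416.  405.3  16.6]
scene panel slope -0.005497724117993156
   yellow [ 430.2 -273.9   94.5]
   bluecap [653.5 437.8 149.4]
   sole [ 660.7 -393.9   17. ]
   brush [424.3 399.3  16.8]
the job is handed in; nothing more can be done
```

I put the pin in the smallest isolator, the one with its top at 64 mm. I pushed it until the force rose to about 18 N with the flange down, then let it go. I then gripped the flap's bar, swung the flap up along its arc, and handed the job in at about 16.4 s with the bar still held.

Last checks:
- **Pin:** it stood upright in the hole with its handle top at about 104 mm, which matches the flange fully home.
- **Flap:** the panel was within 0.006 rad of vertical in both views. The arm was still and the horizontal force was about 1 N. I did not measure the grip force itself; it was set to 40 N, with the fingers stopped on the bar.
- **Bystanders:** the bottle, brush and sole read within about 3 mm of their starting places.

No check failed. The only mismatch was a light push towards the hinge of up to about 17 N during the swing, which I eased by moving the path outward.

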